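# Nest the empty lab tote in the pile of empties

## Task

The amber sample bottles in the loaded tote are wanted: lift off the empty tote that is stacked on top of it, turn it half round so that its ribs match, and nest it in the top tote of the pile of empties. Press it down, gently but firmly, until it is fully home and level in that tote and stays down by itself; the plastic tongues must not be forced. Leave the loaded tote, its bottles and everything else on the bench where they stand, and the pile standing in its place.

Things in the scene. Friction and masses are not known exactly. Their poses are not given: they have to be found in the camera images.
- tote: The empty teal stack-nest tote to move (0.2 to 0.35 kg), at the start stacked on loaded_tote, half-turned to it. 80 mm high; plain walls 185 x 160 mm at the rim, 215 mm long over the ribs; 2 mm walls, tapered. Origin: centre of its underside, level with its feet; z up, +x towards the end with ONE middle rib (orange rim), -x to the end with TWO ribs (green rim).
- tote_grip (a point): Middle of tote's cream grip bar, 82 mm above its origin. The bar is 14 mm thick (along x), 90 mm long (along y), from 70 to 94 mm above the origin (14 mm above the rim), on a hollow hump 24 mm thick at the top and 44 mm at the floor, with about 60 mm of open compartment on either side.
- tote_mark (a point): Middle of tote's orange rim, over the single rib: 107 mm along +x, 80 mm up. Ribs are feet outside and channels inside. Two totes turned alike (orange over orange) nest: feet slide down the channels, side play narrowing from 10 to 2 mm. Half-turned, the feet land on the rim and they stack, 80 mm apart.
- loaded_tote: A tote of the same kind (0.4 kg), loose on the bench, that holds three small bottles. Same origin and axes as tote.
- pile: Bottom tote of the pile of two nested empties, standing loose on the bench (the two weigh 0.7 kg); same origin and axes as tote.
- pile_top: Top tote of the pile, empty, nested 30 mm above pile; same origin and axes (bar top 94 mm, rim 80 mm up). The pile is springy: under a push this tote gives several mm, 6.5 at most, and comes up again, so the height of a tote being pressed in does not tell whether it is home.
- pile_top_seat (a point): Where tote's origin lies when it is home: 30 mm above pile_top's origin, on solid stops. Over the last 12 mm sprung tongues in the three rib channels rub on the feet, more and more; its own weight does not overcome them. A push of some 7 to 15 N on its bar (most when held off centre) takes it past them with a click, 3 mm before home. Pushes over 20 N are too much.
- pile_top_mark (a point): Middle of pile_top's orange rim, over its single rib: 107 mm along +x, 80 mm above its origin.
- vial0: Small amber sample bottle with white cap, 32 mm across, 58 mm high, standing in loaded_tote. Origin: centre of its underside; z up.
- vial1: Small amber sample bottle with white cap, 32 mm across, 58 mm high, standing in loaded_tote. Origin: centre of its underside; z up.
- vial2: Small amber sample bottle with white cap, 32 mm across, 58 mm high, standing in loaded_tote. Origin: centre of its underside; z up.
- wash_bottle: White plastic bottle, 64 mm across, 170 mm high, standing on the bench; bystander. Origin: centre of underside.
- amber_bottle: Amber reagent bottle with black cap, 68 mm across, 150 mm high; bystander. Origin: centre of underside.
- beaker: Glass beaker, 72 mm across, 90 mm high; bystander. Origin: centre of underside.
- pipette_bulb: Red pipette bulb standing on its flat foot, 54 mm across, 80 mm high; bystander. Origin: centre of underside.
- stopper_box: Small carton of stoppers, 100 x 70 x 35 mm; bystander. Origin: centre of underside.

How it is judged (in metres and radians):
At the end, for the whole second after the job is handed in: The tote rests by itself fully home in the pile's top tote: origin 25 to 32.5 mm above that of pile_top, within 6 mm sideways, level within 2 degrees. Pile upright within 30 mm, loaded tote within 20 mm of the start, its three bottles upright in it (z of tote in the frame of pile_top between 0.025 and 0.0325 m and horizontal distance between tote and pile_top below 0.006 m and angle between the z axis of tote and the z axis of pile_top, either way round below 0.035 rad and linear speed of tote below 0.02 m/s and angle between each of pile, loaded_tote's own z axis and vertical below 0.06 rad and distance of pile from where it was at the start of the episode below 0.03 m and distance of loaded_tote from where it was at the start of the episode below 0.02 m and angle between each of vial0, vial1, vial2's own z axis and vertical below 0.15 rad and distance between each of vial0, vial1, vial2 and loaded_tote below 0.1 m); the robot touches nothing.
It fails at once if the tongues are forced: the pile bears on the bench with over 36 N, some 26 N more than its own weight and the tote's (contact force between pile and table above 36 N).
It fails at once if the tote is dropped or slammed onto the pile: over 60 N between them (contact force between tote and pile above 60 N).
It fails at once if the loaded tote or a bottle in it is tipped or shoved (angle between loaded_tote's own z axis and vertical above 0.15 rad or distance of loaded_tote from where it was at the start of the episode above 0.03 m or angle between any of vial0, vial1, vial2's own z axis and vertical above 0.5 rad).
It fails at once if another thing on the bench is pushed more than 20 mm or knocked over (distance of any of wash_bottle, amber_bottle, beaker, pipette_bulb, stopper_box from where it was at the start of the episode above 0.02 m or angle between any of wash_bottle, amber_bottle, beaker, pipette_bulb, stopper_box's own z axis and vertical above 0.3 rad).
It fails at once if the pile is pushed along or tipped (distance of pile from where it was at the start of the episode above 0.04 m or angle between pile's own z axis and vertical above 0.15 rad).
It also fails if it takes over 48 s, if anything falls off the work surface, if the arm or the gripper's body presses on something with over 40 N, if the wrist force passes 120 N, or if a joint passes its speed limit or range.

## Robot

A 6-joint arm with a two-finger parallel gripper is mounted at the origin on the work surface. World frame = base frame: x ahead of the robot, y to its left, z up, the work surface at z = 0. Lengths are in mm, angles in degrees, forces in N, time in s.
With the tool pointing down it reaches from about 350 to 850 mm from the base axis. Payload 8.1 kg.
Tool frame: the origin (TCP) lies at the very end of the fingers, on their centre line; the grasp point (between the pads) lies 19 mm behind it (r.grip_depth is the distance from the TCP to the grasp point, in mm); y points along the fingers, z is the direction in which the jaws open and shut, and the axes are right-handed (so a half turn about y gives the same grasp; the last joint's range is limited). The gripper opens to 85 mm and grips with 20 to 120 N. Pads are 22 mm wide; open, the fingers measure 114 mm over their backs; the gripper's body (76 mm by 85 mm) begins 54 mm behind the grasp point. The pads swing forward as they close: fully open they stand 13 mm farther back than shut.
Start: joints at [62.372, 7.471, 85.268, -0, 87.261, -4.893], TCP at [231.861, 553.395, 231.292] pointing down, gripper open.
Joint ranges: [-169.43, 169.43], [-51.17, 129.36], [1.28, 143.12], [-76.62, 256.62], [0, 156.53], [-152.29, 152.29]. Speed limits (degrees/s): [136.94, 136.94, 159.86, 180, 180, 180].

## Interface

Orientations are given as [roll, pitch, yaw] about the fixed x, y, z axes, in that order (R = Rz(yaw) Ry(pitch) Rx(roll)).
In Python, from bench import readout, eyes, r gives the robot as it stands. The module is installed in compiled form; this text tells all that it offers.
- The arm moves only by the tool move_arm, never from a script. Its argument "motion" is text: rows parted by semicolons, each of 6 numbers parted by spaces: the shift along the world's x, y, z in cm, then the turn, a rotation vector about the world's x, y, z in degrees. A call has 1 to 10 rows; each row is the pose to reach, as a shift and turn from the pose commanded when the call began; what a row does not reach only later rows make up. A row lasts 1/12 s, in which the tool goes at most 41.7 mm and 7.16 degrees, less where a joint would pass 70% of its speed; a pose out of reach is approached as far as the arm can. A call with a gripper value outside its range is refused whole. "fingers" is the finger opening in cm, from 0 to 8.54, set as the call begins (left out, the last holds). The fingers move at their own pace and stop on an object; "squeeze" is the grip in N (left out, the last holds). Time passes only in rows, so rows that repeat a pose let the fingers close. It gives the time, the measured TCP pose, the force and the opening at its end, in the units of the state.
- readout.sense(): the state, without advancing time (a new reading comes with each control period).
- eyes.snapshot(name): name is "scene" or "top" or "wrist"; returns a dict with "image" (384x512x3 uint8, blue, green, red), "fx", "fy", "cx", "cy" (pixels), "world_to_cam" (4x4, takes a point from world to camera coordinates). Camera axes: x right, y down, z forward; pixel columns grow to the right and rows downward; lengths in mm; the calibration is good to about 2 mm. A picture is of the moment at which its call begins. There is no depth.
- r.hand_in(): hands the job in, once; it reports no verdict.
The state is a dict: "time": time; "joint_pos": joint angles; "qd": joint speeds; "joint_efforts": joint torques, N m; "tool_pos": TCP position; "tcp_rot": TCP orientation; "ft_force": force on the tool from outside, world axes, zero at the start; "wrist_torque": the same for the moment, N m; "finger_gap": finger opening in mm.
Only numpy, scipy, OpenCV 4.12 (cv2) and the standard library are available. Lean on these libraries where they do the work, as an engineer would, in place of code of your own. Each camera call takes 0.05 s, during which the arm holds its last target. There are 200 camera calls.

## Working session

There is one attempt and no reset: what is moved stays moved. The work goes in short steps, Python scripts to look and compute and a tool call to move; the robot and the scene stay as the last step left them, time stands still between calls to the robot, and variables do not carry over. Pictures are saved under pics/ and viewed, about 8 in all and at most 12, crops included, and the job is handed in when it is done.

Besides the shell and the picture viewer there is one more tool, called after "Emit:" as name(argument=value, ...) on one line, values as JSON. move_arm: Moves the arm, as the interface text tells. Its arguments: {"type":"object","properties":{"motion":{"type":"string"},"fingers":{"type":"number"},"squeeze":{"type":"number"}},"required":["motion"]}

```bash
mkdir -p pics
cat > h.py <<'E'
import numpy as np, cv2
from bench import readout, eyes, r
def ray(s,u,v):
    M=np.array(s["world_to_cam"]);R=M[:3,:3];t=M[:3,3]
    d=R.T@np.array([(u-s["cx"])/s["fx"],(v-s["cy"])/s["fy"],1]);return -R.T@t,d/np.linalg.norm(d)
def atz(s,u,v,z):
    c,d=ray(s,u,v);return c+d*(z-c[2])/d[2]
def tri(rays):
    A=0;b=0
    for c,d in rays:
        P=np.eye(3)-np.outer(d,d);A=A+P;b=b+P@c
    return np.linalg.solve(A,b)
def proj(s,p):
    q=np.array(s["world_to_cam"])@np.append(p,1);return [s["fx"]*q[0]/q[2]+s["cx"],s["fy"]*q[1]/q[2]+s["cy"]]
def snap(n,f):
    import pickle
    s=eyes.snapshot(n);cv2.imwrite(f"pics/{f}.png",s["image"]);pickle.dump(s,open(f"pics/{f}.pkl","wb"));return s
def load(f):
    import pickle;return pickle.load(open(f"pics/{f}.pkl","rb"))
E
python3 - <<'E'
from h import *
a=snap("scene","s0");b=snap("top","t0")
cv2.imwrite("pics/t0b.png",cv2.resize(b["image"],(800,600),interpolation=2))
cv2.imwrite("pics/s0b.png",cv2.resize(a["image"],(800,600),interpolation=2))
for s in(a,b):print(s["fx"],s["cx"],s["cy"],ray(s,256,192))
print(readout.sense())
E
```

```text
447.6729165963815 247.9830162969799 191.2574641017073 (array([1254.72624493,  299.15244666, 1298.56630846]), array([-0.48920432, -0.20313216, -0.84818421]))
399.0999109279861 256.5775332190031 192.2515870373797 (array([ 350.64271896,  -11.79519225, 1342.0281698 ]), array([ 0.18829443, -0.00281122, -0.9821086 ]))
{'time': 0.1, 'joint_pos': array([ 6.23712688e+01,  7.51075408e+00,  8.53228607e+01,  1.15448020e-03,
        8.72619884e+01, -4.89454787e+00]), 'qd': array([ 0.00856048,  0.02309494, -0.11381441, -0.00265859, -0.00356205,
        0.10353862]), 'joint_efforts': array([ 7.53635086e-04, -5.70948565e+01, -5.01944983e+01, -1.75602208e-04,
        8.14482453e-03,  7.14646058e-05]), 'tool_pos': array([231.63099858, 552.95105013, 230.35133186]), 'tcp_rot': array([-9.00951561e+01,  9.30591820e-03, -2.27342472e+01]), 'ft_force': array([ 0.71265916,  0.55638964, -0.76933887]), 'wrist_torque': array([-0.03132712, -0.00246508,  0.02067811]), 'finger_gap': 85.33209292807784}
```

View pics/t0b.png

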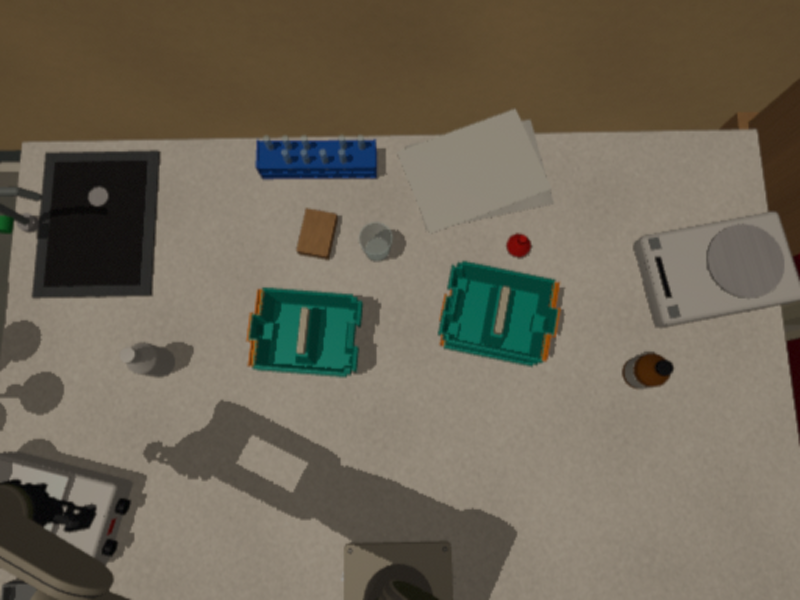

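View pics/s0b.png

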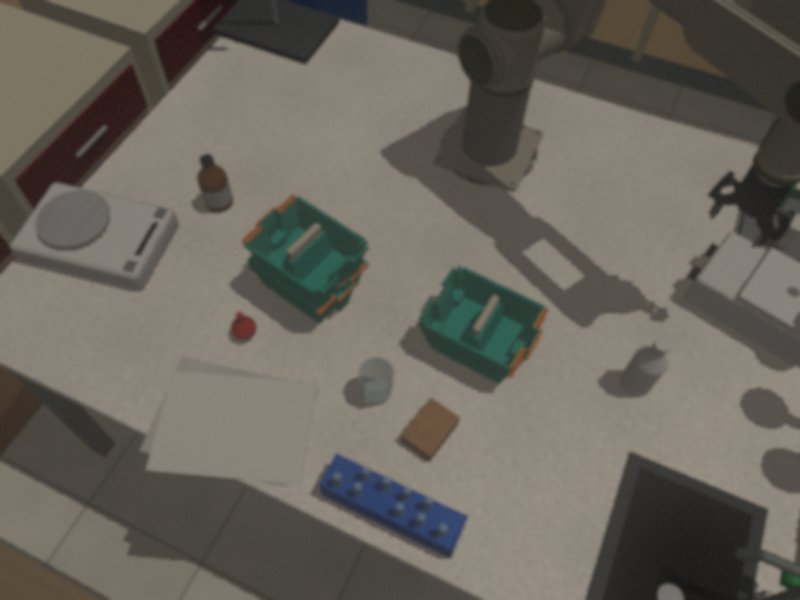

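The top view shows the stack at right (bar near 502,310; upper orange rim at 555,320, lower one at 443,310) and the pile at left (bar near 305,332; orange at the left end, 252,330). The scene view agrees: stack at (305,250), pile at (485,320). Next I'll enlarge all four.

Run:
```python
from h import *
a=load("s0")["image"];b=load("t0")["image"]
# offsets (x0,y0), scale 4, panels 100x75
P=[(b,270,163),(b,150,177),(a,145,122),(a,260,167)]
t=[cv2.resize(i[y:y+75,x:x+100],(400,300),interpolation=cv2.INTER_CUBIC) for i,x,y in P]
cv2.imwrite("pics/c0.png",np.clip(np.vstack([np.hstack(t[:2]),np.hstack(t[2:])])*1.5,0,255).astype('uint8'))
```

```text
(no output)
```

View pics/c0.png

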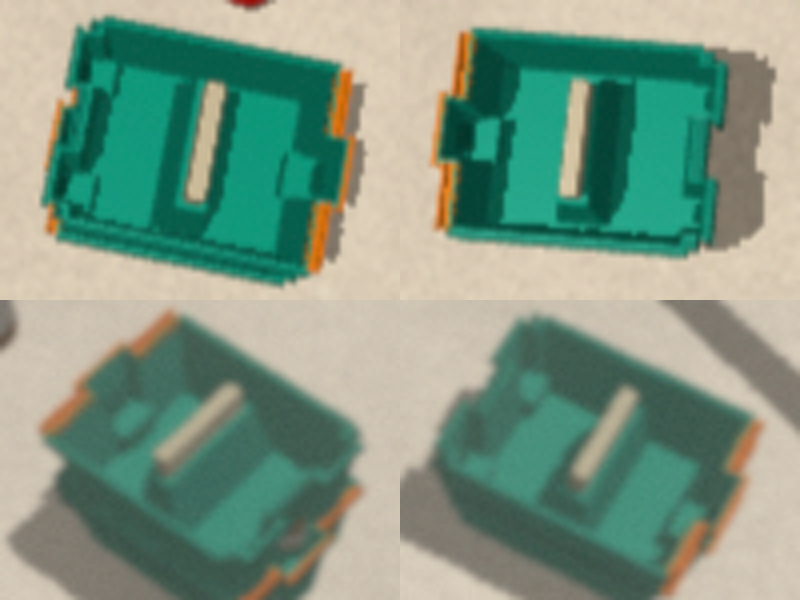

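Run:
```python
from h import *
a=load("s0");b=load("t0")
def B(u,v,o):return (u-.5*3)/4+o[0],(v-1.5)/4+o[1]
for n,ft,nt,fs,ns,ot,os,z in[("stack",(214,84),(197,200),(168,460-300),(232,386-300),(270,163),(145,122),174),("pile",(180,82),(170,196),(181,472-300),(228,390-300),(150,177),(260,167),124)]:
    F=tri([ray(b,*B(*ft,ot)),ray(a,*B(*fs,os))]);N=tri([ray(b,*B(*nt,ot)),ray(a,*B(*ns,os))])
    print(n,F.round(),N.round(),"mid",((F+N)/2).round(),"len",np.linalg.norm(F-N).round(),"yaw",np.degrees(np.arctan2(*(F-N)[1::-1])).round(1))
    F=atz(b,*B(*ft,ot),z);N=atz(b,*B(*nt,ot),z);print(" top only",((F+N)/2).round(),np.linalg.norm(F-N).round(),np.degrees(np.arctan2(*(F-N)[1::-1])).round(1))
```

```text
stack [ 596. -214.  171.] [ 510. -201.  170.] mid [ 553. -207.  170.] len 87.0 yaw -9.0
 top only [ 553. -208.  174.] 89.0 -11.0
pile [571. 176. 124.] [484. 183. 119.] mid [527. 180. 121.] len 88.0 yaw -4.4
 top only [527. 179. 124.] 89.0 -4.3
```

Emit:
move_arm(motion="1.3 -3 1 0 0 -6;2.6 -6 2 0 0 -13;3.9 -9 3 0 0 -20;5.2 -12 3 0 0 -27;6.5 -15 3 0 0 -34;7.8 -18 3 0 0 -41;9.1 -21 3 0 0 -48;10.4 -24 3 0 0 -55;11.7 -27 3 0 0 -62;13 -30 3 0 0 -69", fingers=8.5, squeeze=30)

```text
time: 0.93
tool_pos: [361.9, 251.8, 261.0]
tcp_rot: [-90.0, -0.0, -92.1]
ft_force: [1.0, 0.3, 0.2]
finger_gap: 85.0
```

Emit:
move_arm(motion="1.3 -3 0 0 0 -7;2.6 -6 0 0 0 -14;3.9 -9 0 0 0 -21;5.2 -12 0 0 0 -28;6.5 -15 0 0 0 -35;7.8 -18 0 0 0 -42;9.1 -21 0 0 0 -49;10.4 -24 0 0 0 -56;11.7 -27 0 0 0 -63;13 -30 0 0 0 -70")

```text
time: 1.77
tool_pos: [492.0, -48.2, 260.9]
tcp_rot: [-90.0, -0.0, -162.1]
ft_force: [0.2, 0.7, -0.5]
finger_gap: 84.9
```

Emit:
move_arm(motion="1.5 -4 0 0 0 -7;3 -8 0 0 0 -14;4.5 -12 0 0 0 -21;5.5 -15 0 0 0 -26;6.1 -16 0 0 0 -28;6.1 -16 0 0 0 -28;6.1 -16 0 0 0 -28")

```text
time: 2.35
tool_pos: [552.5, -206.8, 260.3]
tcp_rot: [-90.1, -0.1, 170.3]
ft_force: [-0.7, 0.5, -0.3]
finger_gap: 85.2
```

Run:
```python
from h import *
s=snap("wrist","w1");cv2.imwrite("pics/w1b.png",cv2.resize(s["image"],(800,600)))
q=readout.sense();print(q["tool_pos"],q["tcp_rot"],q["ft_force"],ray(s,256,192))
```

```text
[ 552.45325557 -205.90814853  260.67055583] [-9.00478783e+01 -7.64336107e-02  1.70345781e+02] [0.28682565 0.37757266 0.09136169] (array([ 638.04870401, -221.22978028,  403.12715798]), array([-0.33115432,  0.06235364, -0.94151412]))
```

View pics/w1b.png

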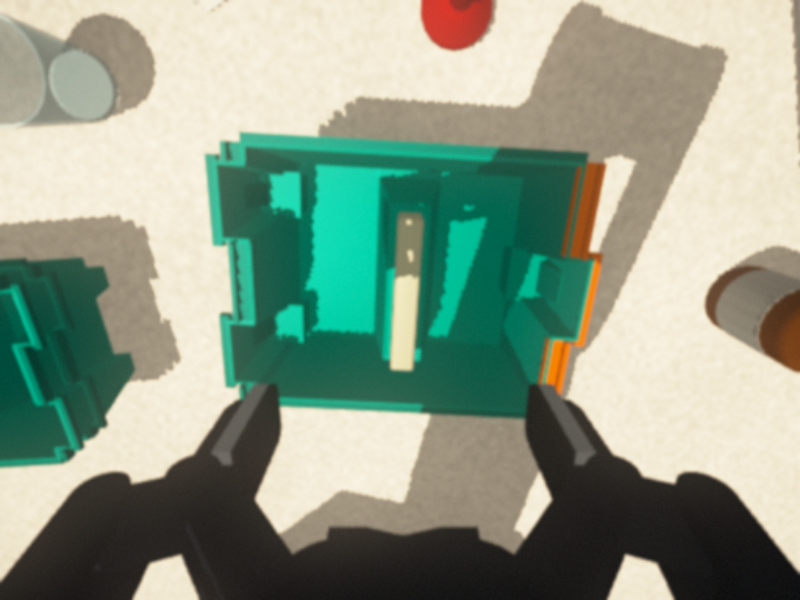

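The bar's top runs from (410,213) to (401,370), and the single rib's orange rim is at right (600,257)–(583,345).

Run:
```python
from h import *
s=load("w1");b=load("t0")
f=lambda u,v:((u+.5)*.64-.5,(v+.5)*.64-.5)
F=atz(s,*f(410,213),174);N=atz(s,*f(401,370),174);print(F,N,(F+N)/2,np.linalg.norm(F-N),np.degrees(np.arctan2(*(F-N)[1::-1])))
B=lambda u,v,o:((u-1.5)/4+o[0],(v-1.5)/4+o[1])
for w,t in[((410,213),(214,84)),((401,370),(197,200))]:print(tri([ray(s,*f(*w)),ray(b,*B(*t,(270,163)))]))
a,c=atz(s,*f(600,257),160),atz(s,*f(583,345),160);print("rib",(a+c)/2)
for p in[(242,137),(587,153),(530,415),(247,403)]:print("corner",atz(s,*f(*p),160))
```

```text
[ 604.24933507 -219.26298384  174.        ] [ 514.24633413 -199.03883261  174.        ] [ 559.2478346  -209.15090822  174.        ] 92.24725725442629 -12.664310973174425
[ 600.95215275 -219.56636871  153.35461943]
[ 510.40488239 -199.46451337  167.73958534]
rib [ 532.09815081 -316.54889513  160.        ]
corner [ 655.91230293 -138.86618254  160.        ]
corner [ 617.55908107 -316.66927872  160.        ]
corner [ 459.99544026 -275.04852617  160.        ]
corner [499.75908501 -95.63998305 160.        ]
```

Emit:
move_arm(motion="0.2 -0.1 -1 0 0 -1;0.4 -0.2 -2.5 0 0 -2;0.5 -0.3 -4 0 0 -2;0.5 -0.3 -5.5 0 0 -2;0.5 -0.3 -7 0 0 -2;0.5 -0.3 -8.5 0 0 -2;0.5 -0.3 -9.7 0 0 -2;0.5 -0.3 -10.4 0 0 -2;0.5 -0.3 -10.6 0 0 -2;0.5 -0.3 -10.6 0 0 -2", fingers=5)

```text
time: 3.23
tool_pos: [557.6, -209.0, 154.8]
tcp_rot: [-90.0, -0.0, 168.3]
ft_force: [0.4, -0.3, -0.0]
finger_gap: 49.8
```

Emit:
move_arm(motion="0 0 0 0 0 0;0 0 0 0 0 0;0 0 0 0 0 0;0 0 0 0 0 0;0 0 0 0 0 0;0 0 0 0 0 0", fingers=0, squeeze=50)

```text
time: 3.73
tool_pos: [558.6, -210.0, 156.6]
tcp_rot: [-90.0, 0.1, 168.3]
ft_force: [0.1, 0.2, 5.9]
finger_gap: 12.6
```

Run:
```python
from h import *
s=snap("wrist","w2");a=snap("scene","s2");cv2.imwrite("pics/w2b.png",np.hstack([cv2.resize(s["image"],(400,300)),cv2.resize(a["image"][100:250,90:290],(400,300))]))
q=readout.sense();print(q["tool_pos"],q["tcp_rot"],q["ft_force"],q["wrist_torque"],q["finger_gap"])
```

```text
[ 558.55809796 -209.97643185  156.57255467] [-8.99756195e+01  1.17223381e-01  1.68260039e+02] [0.09529107 0.49925294 6.75369724] [ 0.14736138  0.06797873 -0.01807249] 13.071304443783056
```

View pics/w2b.png

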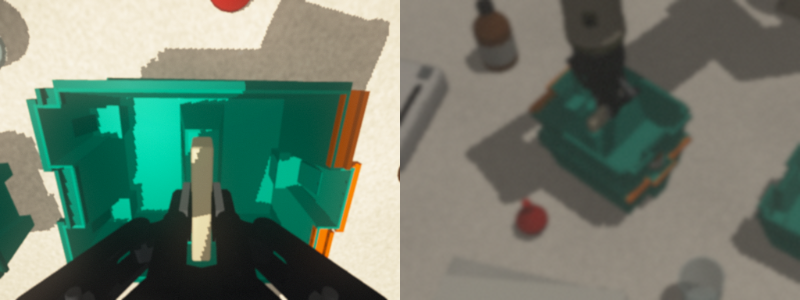

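Grip is on the bar, gap 13 mm. Now I'll lift.

Emit:
move_arm(motion="0 0 0.3 0 0 0;0 0 0.8 0 0 0;0 0 1.6 0 0 0;0 0 2.8 0 0 0;0 0 4.3 0 0 0;0 0 6 0 0 0;0 0 8 0 0 0;0 0 10 0 0 0;0 0 11.5 0 0 0;0 0 12 0 0 0")

```text
time: 4.67
tool_pos: [559.1, -210.2, 279.9]
tcp_rot: [-89.9, 0.3, 168.3]
ft_force: [0.5, -0.6, -2.0]
finger_gap: 12.6
```

Emit:
move_arm(motion="0 0.5 0 0 0 3;0 1.5 0 0 0 8;0 3 0 0 0 14;0 4.5 0 0 0 20;0 6 0 0 0 26;0 7.5 0 0 0 32;-0.5 9 0 0 0 38;-0.5 10.5 0 0 0 44;-1 12 0 0 0 50;-1 13.5 0 0 0 56")

```text
time: 5.5
tool_pos: [547.1, -73.8, 275.1]
tcp_rot: [-90.0, -0.0, -135.4]
ft_force: [-0.9, 0.6, -3.2]
finger_gap: 13.3
```

Run:
```python
from h import *
a=snap("scene","s3");b=snap("top","t3");cv2.imwrite("pics/c3.png",np.hstack([cv2.resize(b["image"][150:300,250:450],(400,300)),cv2.resize(a["image"][80:230,100:300],(400,300))]))
q=readout.sense();print(q["tool_pos"],q["tcp_rot"],q["ft_force"],q["joint_pos"],q["finger_gap"])
```

```text
[547.58773058 -72.55127674 275.22267889] [-9.00510231e+01  2.55131015e-02 -1.35412625e+02] [-0.46079913  0.18085434 -3.43443674] [-1.28982020e+01 -7.24258883e-01  8.92299847e+01  4.89568903e-02
  9.15235856e+01  3.25157007e+01] 13.038533170688313
```

Emit:
move_arm(motion="0 1.3 0 0 0 6.5;0 2.6 0 0 0 13;0 3.9 0 0 0 19.5;-0.2 5.2 0 0 0 26;-0.4 6.5 0 0 0 32.5;-0.6 7.8 0 0 0 39;-0.8 9.1 0 0 0 45.5;-1 10.4 0 0 0 52;-1.2 11.7 0 0 0 58.5;-1.4 13 0 0 0 65")

```text
time: 6.43
tool_pos: [533.7, 55.4, 275.1]
tcp_rot: [-90.0, -0.0, -70.6]
ft_force: [0.6, 0.2, -2.9]
finger_gap: 12.7
```

Emit:
move_arm(motion="-0.1 1.5 0 0 0 7;-0.2 3 0 0 0 14;-0.3 4.5 0 0 0 21;-0.4 6 0 0 0 28;-0.5 7.5 0 0 0 35;-0.6 9 0 0 0 42;-0.7 10.2 0 0 0 49;-0.8 11.2 0 0 0 56;-0.8 11.9 0 0 0 62;-0.8 12.1 0 0 0 65")

```text
time: 7.27
tool_pos: [525.8, 177.0, 275.1]
tcp_rot: [-90.0, 0.0, -5.5]
ft_force: [0.2, -0.2, -3.3]
finger_gap: 12.7
```

Emit:
move_arm(motion="0 0 0 0 0 0.5;0 0 0 0 0 1;0 0 0 0 0 1;0 0 0 0 0 1")

```text
time: 7.6
tool_pos: [526.0, 175.9, 275.2]
tcp_rot: [-90.0, 0.0, -4.9]
ft_force: [0.5, 0.4, -1.9]
finger_gap: 13.2
```

Run:
```python
from h import *
a=snap("scene","s4");b=snap("top","t4");w=snap("wrist","w4")
z=lambda i,x,y:cv2.resize(i[y:y+75,x:x+100],(400,300),interpolation=2)
g=np.hstack([z(b["image"],145,170),z(a["image"],260,150)])
w=cv2.resize(w["image"],(400,300));o=cv2.resize(a["image"],(400,300))
cv2.imwrite("pics/c4.png",np.clip(np.vstack([g,np.hstack([w,o])])*1.4,0,255).astype('uint8'))
q=readout.sense();print(q["tool_pos"],q["tcp_rot"],q["ft_force"],q["wrist_torque"],q["finger_gap"])
```

```text
[525.92919503 176.08377271 275.31584729] [-9.00029887e+01 -3.74261017e-03 -4.81227003e+00] [-0.92341459 -0.40192912 -3.81241366] [-0.00688264 -0.05902851 -0.02869447] 12.59184105257658
```

View pics/c4.png

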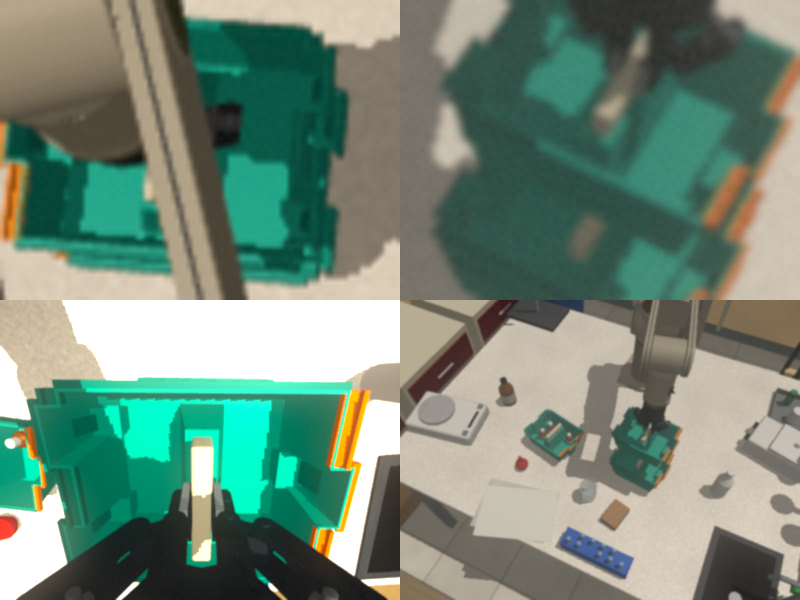

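Correct turn: orange lies over orange at the same end, and the bar is still gripped. Next is an overlay of the model on both totes to get the lateral error.

```bash
cat > ov.py <<'E'
from h import *
def pts(pose):
    x,y,z,yaw=pose;c,s=np.cos(np.radians(yaw)),np.sin(np.radians(yaw))
    P=lambda L:[np.array([x+c*a-s*b,y+s*a+c*b,z+h]) for a,b,h in L]
    return [P([(92.5,80,80),(-92.5,80,80),(-92.5,-80,80),(92.5,-80,80)]),P([(7,45,94),(-7,45,94),(-7,-45,94),(7,-45,94)]),P([(107,-5,80),(107,5,80)])]
def panel(s,x0,y0,w,h,k,poses):
    im=np.clip(cv2.resize(s["image"][y0:y0+h,x0:x0+w],None,fx=k,fy=k,interpolation=2)*1.4,0,255).astype('uint8')
    for pose,col in poses:
        for L in pts(pose):
            q=np.array([[((u-x0+.5)*k-.5)*16,((v-y0+.5)*k-.5)*16] for u,v in(proj(s,p) for p in L)]).astype(np.int32)
            cv2.polylines(im,[q],True,col,1,cv2.LINE_AA,4)
    return im
E
python3 - <<'E'
from ov import *
p=(527,179,30,85.7);t=(526,176,198.7,85.2);W=(255,255,255);R=(0,0,255)
g=np.vstack([np.hstack([panel(load("t0"),150,175,100,75,4,[(p,W)]),panel(load("s0"),260,165,100,75,4,[(p,W)])]),
np.hstack([panel(load("t4"),145,170,100,75,4,[(t,R)]),panel(load("s4"),255,130,100,75,4,[(t,R),(p,W)])])])
cv2.imwrite("pics/c5.png",g)
E
```

```text
(no output)
```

View pics/c5.png

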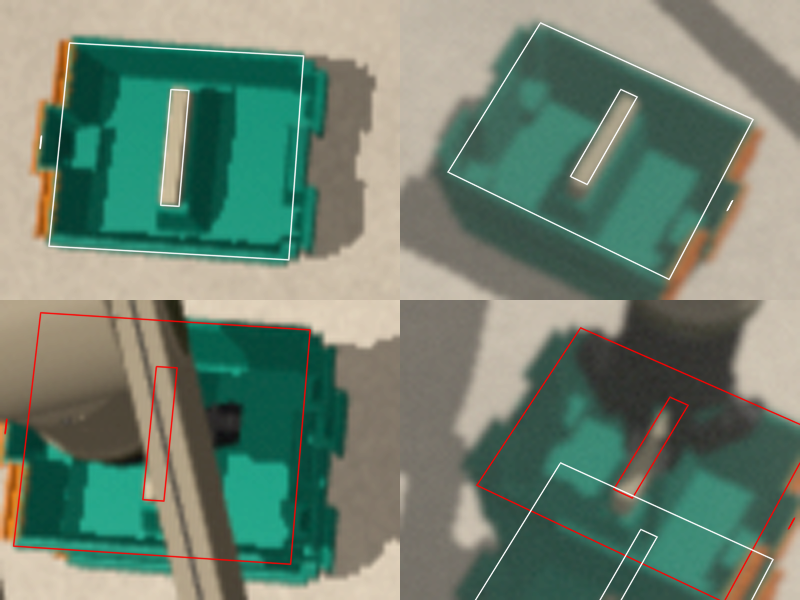

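Pile overlay fits t0 well; s0 shows only a ~1 px bias. The tote's fit needs a closer look.

Run:
```python
from ov import *
p=(527,179,30,85.7);t=(526,176,198.7,85.2);W=(255,255,255);R=(0,0,255)
g=np.vstack([np.hstack([panel(load("t0"),195,212,40,30,10,[(p,W)]),panel(load("s0"),295,190,40,30,10,[(p,W)])]),
np.hstack([panel(load("t4"),195,218,40,30,10,[(t,R)]),panel(load("s4"),300,160,40,30,10,[(t,R),(p,W)])])])
cv2.imwrite("pics/c6.png",g)
```

```text
(no output)
```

View pics/c6.png

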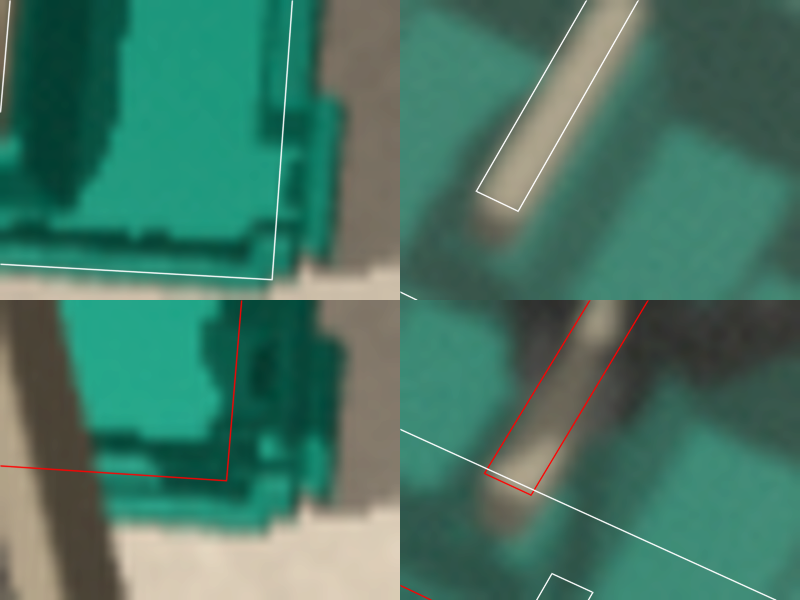

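Tote is within ~1 mm of the assumed pose, so I need about +3 mm in y and +0.5° turn. Now descending.

Emit:
move_arm(motion="0.1 0.2 -0.5 0 0 0.5;0.1 0.3 -1.5 0 0 0.5;0.1 0.3 -2.5 0 0 0.5;0.1 0.3 -3.5 0 0 0.5;0.1 0.3 -4.5 0 0 0.5;0.1 0.3 -5.5 0 0 0.5;0.1 0.3 -6.5 0 0 0.5;0.1 0.3 -7.3 0 0 0.5;0.1 0.3 -7.8 0 0 0.5;0.1 0.3 -8 0 0 0.5")

```text
time: 8.58
tool_pos: [526.4, 179.2, 194.0]
tcp_rot: [-90.0, 0.1, -4.2]
ft_force: [0.4, -0.8, -2.9]
finger_gap: 13.0
```

Emit:
move_arm(motion="0 0 -0.3 0 0 0;0 0 -0.6 0 0 0;0 0 -0.9 0 0 0;0 0 -1.2 0 0 0;0 0 -1.5 0 0 0;0 0 -1.7 0 0 0;0 0 -1.8 0 0 0")

```text
time: 9.17
tool_pos: [526.7, 179.3, 176.9]
tcp_rot: [-90.0, 0.0, -4.2]
ft_force: [0.1, -0.0, -3.2]
finger_gap: 12.9
```

Emit:
move_arm(motion="0 0 -0.3 0 0 0;0 0 -0.6 0 0 0;0 0 -0.9 0 0 0;0 0 -1.2 0 0 0;0 0 -1.2 0 0 0")

```text
time: 9.58
tool_pos: [526.4, 179.3, 164.3]
tcp_rot: [-90.0, 0.1, -4.2]
ft_force: [0.4, 0.5, -3.4]
finger_gap: 12.9
```

Emit:
move_arm(motion="0 0 -0.2 0 0 0;0 0 -0.4 0 0 0;0 0 -0.6 0 0 0;0 0 -0.8 0 0 0;0 0 -1 0 0 0;0 0 -1 0 0 0")

```text
time: 10.08
tool_pos: [526.6, 179.3, 154.7]
tcp_rot: [-90.0, 0.0, -4.2]
ft_force: [-0.4, -0.6, -2.1]
finger_gap: 13.0
```

Run:
```python
from h import *
q=readout.sense();print(q["tool_pos"],q["tcp_rot"],q["ft_force"],q["wrist_torque"],q["finger_gap"])
```

```text
[526.56824291 179.33146447 154.67984325] [-9.00146994e+01  4.22724274e-02 -4.23299106e+00] [-0.41039123 -0.57094065 -2.13537814] [0.03173851 0.07623847 0.00704391] 12.996789067916671
```

Emit:
move_arm(motion="0 0 -0.1 0 0 0;0 0 -0.2 0 0 0;0 0 -0.3 0 0 0;0 0 -0.4 0 0 0;0 0 -0.5 0 0 0;0 0 -0.5 0 0 0")

```text
time: 10.58
tool_pos: [526.9, 179.6, 150.2]
tcp_rot: [-90.0, -0.0, -4.2]
ft_force: [0.3, 0.3, -2.7]
finger_gap: 12.7
```

Emit:
move_arm(motion="0 0 -0.1 0 0 0;0 0 -0.2 0 0 0;0 0 -0.3 0 0 0;0 0 -0.4 0 0 0;0 0 -0.4 0 0 0")

```text
time: 11.0
tool_pos: [526.9, 179.5, 146.2]
tcp_rot: [-90.0, -0.0, -4.2]
ft_force: [1.7, 1.6, -1.1]
finger_gap: 12.8
```

Emit:
move_arm(motion="0 0 -0.1 0 0 0;0 0 -0.2 0 0 0;0 0 -0.3 0 0 0;0 0 -0.3 0 0 0")

```text
time: 11.33
tool_pos: [527.0, 179.5, 143.5]
tcp_rot: [-90.0, -0.0, -4.2]
ft_force: [-0.8, 2.5, 2.4]
finger_gap: 12.9
```

Run:
```python
from h import *
q=readout.sense();print(q["tool_pos"],q["tcp_rot"],q["ft_force"],q["wrist_torque"],q["finger_gap"])
```

```text
[527.00656857 179.49597766 143.479883  ] [-8.99894431e+01 -2.25011100e-02 -4.23277269e+00] [-0.82245873  2.52672453  2.36994659] [ 0.28628177  0.09446243 -0.03882813] 12.864565125582006
```

Emit:
move_arm(motion="0 0.1 0 0 0 0;0 0.1 -0.1 0 0 0;0 0.1 -0.2 0 0 0;0 0.1 -0.2 0 0 0")

```text
time: 11.67
tool_pos: [527.1, 180.2, 141.4]
tcp_rot: [-90.0, -0.0, -4.2]
ft_force: [0.5, -1.4, 3.9]
finger_gap: 12.8
```

Emit:
move_arm(motion="0 0 -0.1 0 0 0;0 0 -0.2 0 0 0;0 0 -0.2 0 0 0")

```text
time: 11.92
tool_pos: [527.1, 180.4, 139.4]
tcp_rot: [-90.0, -0.0, -4.2]
ft_force: [-0.0, -1.0, 4.6]
finger_gap: 12.6
```

Emit:
move_arm(motion="0 0 -0.1 0 0 0;0 0 -0.2 0 0 0;0 0 -0.2 0 0 0")

```text
time: 12.17
tool_pos: [527.1, 180.5, 137.5]
tcp_rot: [-90.0, -0.0, -4.2]
ft_force: [0.1, -0.2, 4.7]
finger_gap: 12.8
```

Emit:
move_arm(motion="0 0 -0.1 0 0 0;0 0 -0.2 0 0 0;0 0 -0.2 0 0 0")

```text
time: 12.42
tool_pos: [527.1, 180.4, 135.3]
tcp_rot: [-90.0, -0.0, -4.2]
ft_force: [1.0, -0.1, 2.4]
finger_gap: 12.4
```

Emit:
move_arm(motion="0 0 -0.1 0 0 0;0 0 -0.1 0 0 0")

```text
time: 12.58
tool_pos: [527.2, 180.5, 134.3]
tcp_rot: [-90.0, -0.0, -4.2]
ft_force: [1.8, -0.3, 3.5]
finger_gap: 12.9
```

Emit:
move_arm(motion="0 0 -0.1 0 0 0;0 0 -0.1 0 0 0")

```text
time: 12.75
tool_pos: [527.3, 180.6, 133.6]
tcp_rot: [-90.0, -0.1, -4.2]
ft_force: [2.6, 1.3, 4.6]
finger_gap: 12.9
```

Emit:
move_arm(motion="0 0 -0.1 0 0 0;0 0 -0.1 0 0 0")

```text
time: 12.92
tool_pos: [527.4, 180.7, 132.8]
tcp_rot: [-90.0, -0.1, -4.2]
ft_force: [1.4, 0.5, 6.6]
finger_gap: 12.3
```

Emit:
move_arm(motion="0.1 0 0 0 0 0;0.1 0 -0.1 0 0 0;0.1 0 -0.1 0 0 0")

```text
time: 13.17
tool_pos: [527.5, 180.7, 131.7]
tcp_rot: [-90.0, 0.0, -4.2]
ft_force: [-2.0, -0.1, 8.9]
finger_gap: 12.5
```

Emit:
move_arm(motion="0 0 -0.1 0 0 0;0 0 -0.1 0 0 0")

```text
time: 13.33
tool_pos: [527.5, 180.6, 130.9]
tcp_rot: [-90.0, 0.0, -4.2]
ft_force: [-4.1, 0.4, 10.6]
finger_gap: 13.0
```

Emit:
move_arm(motion="0 0 -0.1 0 0 0;0 0 -0.1 0 0 0")

```text
time: 13.5
tool_pos: [527.5, 180.6, 130.1]
tcp_rot: [-90.0, 0.0, -4.2]
ft_force: [-4.9, 0.3, 13.1]
finger_gap: 12.8
```

Emit:
move_arm(motion="-0.07 0 0 0 0 0;-0.07 0 -0.05 0 0 0;-0.07 0 -0.05 0 0 0")

```text
time: 13.75
tool_pos: [527.5, 180.6, 130.1]
tcp_rot: [-90.0, -0.1, -4.2]
ft_force: [-2.5, 0.6, 12.8]
finger_gap: 12.9
```

Emit:
move_arm(motion="0 0 -0.05 0 0 0;0 0 -0.05 0 0 0")

```text
time: 13.92
tool_pos: [527.5, 180.7, 130.0]
tcp_rot: [-90.0, -0.1, -4.2]
ft_force: [-3.1, -0.4, 15.6]
finger_gap: 12.5
```

Run:
```python
from h import *
q=readout.sense();print(q["tool_pos"],q["tcp_rot"],q["ft_force"],q["wrist_torque"],q["finger_gap"])
```

```text
[527.49642877 180.65735839 130.03049564] [-8.99703767e+01 -5.56253687e-02 -4.22908486e+00] [-3.14052642 -0.4148538  15.57432142] [-0.16622251  0.76892429 -0.11956477] 12.524125480790087
```

Now 130.0 mm and stiff, which would be fully home plus the 6.5 mm give. I'll relieve the push, then release and check the height.

Emit:
move_arm(motion="0 0 0.2 0 0 0;0 0 0.4 0 0 0;0 0 0.5 0 0 0;0 0 0.5 0 0 0")

```text
time: 14.25
tool_pos: [527.4, 180.6, 133.7]
tcp_rot: [-90.0, -0.0, -4.2]
ft_force: [2.1, 1.6, 4.5]
finger_gap: 13.1
```

Emit:
move_arm(motion="0 0 0.1 0 0 0;0 0 0.2 0 0 0;0 0 0.2 0 0 0;0 0 0.2 0 0 0")

```text
time: 14.58
tool_pos: [527.1, 180.5, 135.0]
tcp_rot: [-90.0, 0.0, -4.2]
ft_force: [3.5, 2.2, 0.5]
finger_gap: 12.9
```

Run:
```python
from h import *
q=readout.sense();print(q["tool_pos"],q["tcp_rot"],q["ft_force"],q["wrist_torque"],q["finger_gap"])
```

```text
[527.13540193 180.50038322 135.02110195] [-8.99929520e+01  6.80385561e-03 -4.23208771e+00] [3.54789334 2.15814216 0.52955309] [ 0.36350621 -0.58700228 -0.15875134] 12.886392257570165
```

Emit:
move_arm(motion="0 0 0 0 0 0;0 0 0 0 0 0;0 0 0 0 0 0;0 0 0.3 0 0 0;0 0 1 0 0 0;0 0 2.5 0 0 0;0 0 4.5 0 0 0;0 0 7 0 0 0;0 0 10 0 0 0;0 0 13 0 0 0", fingers=5)

```text
time: 15.42
tool_pos: [526.6, 180.2, 266.7]
tcp_rot: [-90.0, 0.0, -4.2]
ft_force: [0.4, -0.1, 0.6]
finger_gap: 49.9
```

Emit:
move_arm(motion="0 -2 1 0 0 0;0 -5 2 0 0 0;0 -9 2 0 0 0;0 -13 2 0 0 0;0 -17 2 0 0 0;0 -21 2 0 0 0;0 -24 2 0 0 0;0 -25 2 0 0 0")

```text
time: 16.08
tool_pos: [526.7, -73.8, 286.0]
tcp_rot: [-90.1, -0.0, -4.4]
ft_force: [0.4, -0.1, -0.4]
finger_gap: 50.0
```

Run:
```python
from ov import *
a=snap("scene","s7");b=snap("top","t7")
q=readout.sense();print(q["time"],q["tool_pos"],q["ft_force"])
p=(527,179,30,85.7);t=(527,180,60,85.7);R=(0,0,255);W=(255,255,255)
g=np.vstack([np.hstack([panel(b,150,175,100,75,4,[(t,R)]),panel(a,260,155,100,75,4,[(t,R)])]),
np.hstack([panel(b,195,209,40,30,10,[(t,R)]),panel(a,290,180,40,30,10,[(t,R)])])])
cv2.imwrite("pics/c7.png",g)
```

```text
16.1833 [526.96802379 -71.5557363  285.82322415] [ 0.18129529  0.51485462 -0.93561931]
```

View pics/c7.png

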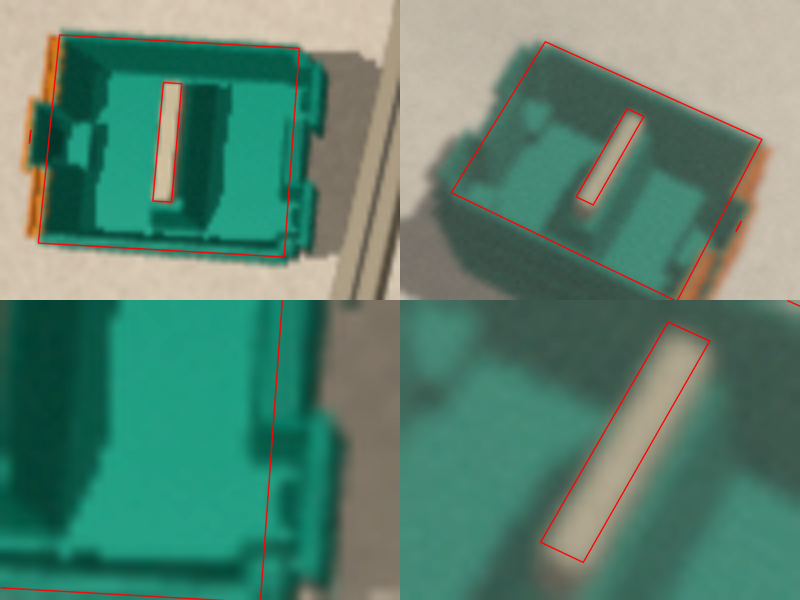

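Overlay at the home pose agrees in both views to within ~1 px, with the same bias as before. As an independent check I'll touch the bar top with shut fingers: 154 mm means home, 157 or more means not. This also gives it another gentle push.

Emit:
move_arm(motion="0 2 0 0 0 0;0 5 0 0 0 0;0 9 0 0 0 0;0 13 0 0 0 0;0 17 -1 0 0 0;0 21 -3 0 0 0;0 24 -6 0 0 0;0 25 -9 0 0 0;0 25 -11 0 0 0;0 25 -12 0 0 0", fingers=0)

```text
time: 17.02
tool_pos: [524.2, 182.7, 161.7]
tcp_rot: [-90.1, 0.3, -4.0]
ft_force: [0.1, -0.4, -0.7]
finger_gap: -0.1
```

Emit:
move_arm(motion="0 0 -0.3 0 0 0;0 0 -0.6 0 0 0;0 0 -0.7 0 0 0;0 0 -0.7 0 0 0")

```text
time: 17.35
tool_pos: [528.2, 180.3, 160.0]
tcp_rot: [-90.0, -0.1, -4.3]
ft_force: [-0.3, 0.7, 0.6]
finger_gap: -0.1
```

Emit:
move_arm(motion="0 0 -0.1 0 0 0;0 0 -0.2 0 0 0;0 0 -0.3 0 0 0;0 0 -0.3 0 0 0")

```text
time: 17.68
tool_pos: [527.3, 180.2, 155.4]
tcp_rot: [-90.0, -0.0, -4.3]
ft_force: [0.4, 0.6, -0.6]
finger_gap: -0.1
```

Emit:
move_arm(motion="0 0 -0.1 0 0 0;0 0 -0.2 0 0 0;0 0 -0.2 0 0 0")

```text
time: 17.93
tool_pos: [527.0, 180.3, 153.0]
tcp_rot: [-90.0, 0.0, -4.2]
ft_force: [0.0, -0.2, 0.7]
finger_gap: -0.2
```

Emit:
move_arm(motion="0 0 -0.1 0 0 0;0 0 -0.2 0 0 0;0 0 -0.2 0 0 0")

```text
time: 18.18
tool_pos: [527.1, 180.4, 151.4]
tcp_rot: [-90.0, -0.0, -4.2]
ft_force: [-2.1, -1.1, 3.9]
finger_gap: 0.2
```

Emit:
move_arm(motion="0 0 -0.1 0 0 0;0 0 -0.2 0 0 0;0 0 -0.2 0 0 0")

```text
time: 18.43
tool_pos: [527.3, 180.4, 149.9]
tcp_rot: [-90.0, -0.0, -4.2]
ft_force: [-3.4, -1.1, 8.3]
finger_gap: 0.1
```

Emit:
move_arm(motion="0 0 -0.1 0 0 0;0 0 -0.1 0 0 0")

```text
time: 18.6
tool_pos: [527.4, 180.5, 149.2]
tcp_rot: [-90.0, -0.0, -4.2]
ft_force: [-3.7, -0.2, 9.3]
finger_gap: 0.2
```

Emit:
move_arm(motion="0 0 -0.1 0 0 0;0 0 -0.1 0 0 0")

```text
time: 18.77
tool_pos: [527.5, 180.5, 148.5]
tcp_rot: [-90.0, -0.1, -4.2]
ft_force: [-5.3, -2.0, 10.7]
finger_gap: 0.2
```

Emit:
move_arm(motion="0 0 -0.1 0 0 0;0 0 -0.1 0 0 0")

```text
time: 18.93
tool_pos: [527.7, 180.5, 147.8]
tcp_rot: [-90.0, -0.1, -4.2]
ft_force: [-5.0, -1.5, 13.1]
finger_gap: -0.1
```

Emit:
move_arm(motion="0 0 0.2 0 0 0;0 0 0.4 0 0 0;0 0 0.7 0 0 0;0 0 1.2 0 0 0;0 0 3 0 0 0;0 0 6 0 0 0;0 0 9.5 0 0 0;0 0 13 0 0 0;0 -3 14 0 0 0;0 -7 14 0 0 0")

```text
time: 19.77
tool_pos: [529.0, 112.2, 291.4]
tcp_rot: [-89.9, -0.4, -4.0]
ft_force: [1.4, -0.1, 0.5]
finger_gap: -0.1
```

Emit:
move_arm(motion="0 -4 0 0 0 0;0 -8 0 0 0 0;0 -12 0 0 0 0;0 -16 0 0 0 0;0 -18 0 0 0 0;0 -18 0 0 0 0")

```text
time: 20.27
tool_pos: [526.9, -73.9, 286.2]
tcp_rot: [-90.1, 0.0, -4.5]
ft_force: [-0.4, -0.1, 0.1]
finger_gap: -0.1
```

Run:
```python
from ov import *
a=snap("scene","s8");b=snap("top","t8")
q=readout.sense();print(q["time"],q["tool_pos"],q["ft_force"])
t=(527,180,60,85.7);R=(0,0,255)
g=np.vstack([np.hstack([panel(b,150,175,100,75,4,[(t,R)]),panel(a,260,155,100,75,4,[(t,R)])]),
np.hstack([panel(b,270,163,100,75,4,[]),panel(a,145,122,100,75,4,[])])])
cv2.imwrite("pics/c8.png",g)
```

```text
20.3667 [527.08281435 -70.27814149 286.20591975] [-0.09048287 -0.30715947 -0.39233487]
```

View pics/c8.png

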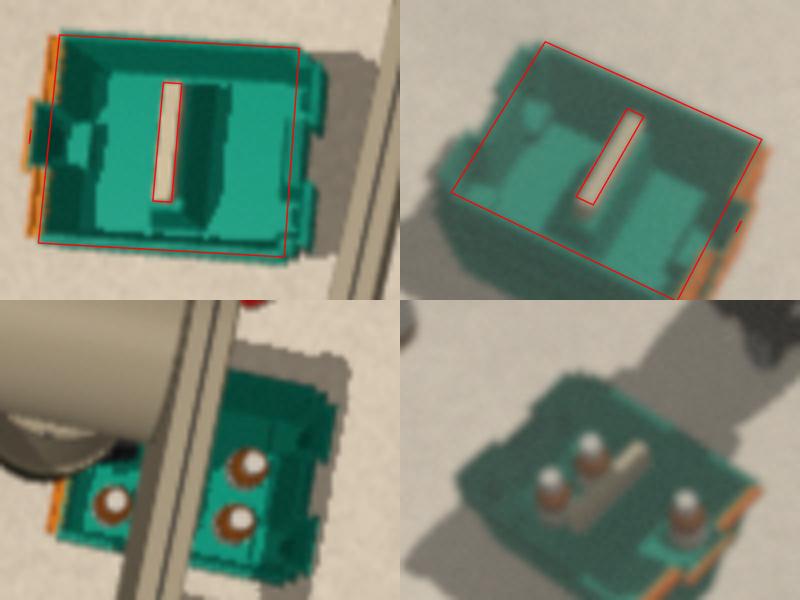

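The tote looks unchanged after the second push, and all three bottles in the loaded tote are upright.

```bash
python3 -c "
from bench import r
print(r.hand_in())"
```

```text
the job is handed in; nothing more can be done
None
```

I lifted the empty tote off the loaded one, turned it about 187° so orange lies over orange, and nested it in the pile's top tote. I pressed it in to about 15.6 N and let go, then pushed it once more with shut fingers to about 13 N. The job was handed in at about 20.4 s on the robot's clock.

**Tote home:**
- **Heights:** with the push relieved, the fingers met the bar top at about 153 mm. It would be about 154 mm fully home and 157 mm or more if not clicked in.
- **End of the push:** the push went stiff at the height expected for fully home plus the 6.5 mm give of the pile.
- **Camera views:** both agree with the home pose to within about 1 pixel, before and after the second push. Levelness was judged only from these views.

**Loaded tote:** its three bottles are upright in the last pictures and it looks to be where it stood. I did not measure its position again, nor the other things on the bench.

**Less certain:**
- The click itself was not clearly seen. The force only dipped from 4.7 to 2.4 N between two readings near home, so "home" rests on the heights and pictures.
- The first wrist-camera estimate of the bar's middle differed from the top camera's by about 6 mm. I took a value in between, and a later look with the fixed cameras agreed with it to about 1 mm.

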